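# Refit the long clamping spindle in the knife-holder base

## Task

Put the long clamping spindle back into the knife-holder base: hold the spindle around its middle, push it tip first partway into the bore and let go of it there, then take it again by its black knob and push it home against the stiff brake plug, pressing the knob firmly (about 20 N in all, never more than 40 N) onto the base. Let go, leaving the short spindle and the other things on the bench where they are.

Things in the scene. Friction and masses are not known exactly. Their poses are not given: they have to be found in the camera images.
- spindle: The longer of two spindles, 0.25 kg, lying in a cradle, axis 50 mm above the bench, tip roughly away from the robot. Steel shaft 14 mm thick, 180 mm long, 3 mm chamfer at the tip; round black knob 26 mm thick, 40 mm long at the rear; 220 mm overall. Origin on the axis at mid-length; x along the shaft to the tip (it may roll about x). Centre of mass 10 mm from the origin towards the tip.
- spindle_tip (a point): Centre of the tip's end face, on the axis, 110 mm ahead of the spindle's origin.
- spindle_shoulder (a point): On the axis where the shaft meets the knob's flat front face (the shoulder), 70 mm behind the spindle's origin; the knob's middle is 20 mm further back. Let go partway in, the spindle sags in the bore's play: the knob hangs a few mm low and must be free to rise as it slides in, or it binds.
- short_spindle: The short spindle, a bystander: same shaft diameter and knob, but the shaft is 110 mm long (150 mm overall). Origin on its axis at mid-length, x towards the tip.
- cradle_a: Fixed grey cradle holding the long spindle: plate 110 x 50 x 8 mm with two V-topped posts, 12 mm thick, 40 mm either side of the middle along x, 56 mm high; between the posts it is open down to the plate, for the fingers. Origin: centre of its underside; x along the spindle.
- cradle_b: The same kind of fixed cradle, in which the short spindle lies.
- holder: Knife-holder base, fixed: grey block 190 mm long (its x), 70 mm wide, 97 mm high, on a dark foot plate 12 mm thick that starts 2 mm behind the mouth face and stands out 20 mm at the sides and 22 mm at the back. A two-jawed clamp stands on top from 90 mm behind the mouth face on, up to 150 mm high. Origin: centre of the block's underside; x along the bore, from the mouth inwards.
- bore_mouth (a point): Centre of the bore's mouth in the block's flat front face, 75 mm above the bench; x level along the bore, inwards. The bore is 15.5 mm in diameter with a 3 mm chamfer, right through the block (190 mm). Home means that the knob's shoulder rests on this face; the tip is then 180 mm deep.
- brake_plug (a joint): Brass plug in the bore that slides with about 6 N of friction and stays where it is left. Its near end lies 145 mm deep plus this value (m), 0 to 0.02 at the start; the spindle's tip pushes it to 0.035 when home. So the push meets this drag first and only then the seat.
- jar: A bystander: closed amber jar, 56 mm in diameter, 75 mm tall. Origin: centre of its underside.
- slide_tray: A bystander: white divided tray 90 x 130 x 30 mm. Origin: centre of its underside.
- forceps: A bystander: steel forceps 140 mm long, 20 mm wide and 8 mm thick, lying on the bench. Origin: mid-length, on the bench.

How it is judged (in metres and radians):
On the way, in this order (a step that is already met when the one before it is completed fails the run):
1. the spindle is held within 55 mm of its middle with its tip at least 40 mm inside the bore (x of spindle_tip in the frame of bore_mouth above 0.04 m and x of the grasp point in the frame of spindle between -0.055 and 0.055 m and contact force between the fingers and spindle above 1 N and angle between the x axis of spindle and the x axis of holder, either way round below 0.06 rad and distance between spindle_shoulder and bore_mouth below 0.15 m), for 0.1 s.
2. it is let go there, partway in (tip 40 to 145 mm deep) (x of spindle_tip in the frame of bore_mouth between 0.04 and 0.145 m and contact force between the fingers and spindle below 0.05 N and angle between the x axis of spindle and the x axis of holder, either way round below 0.06 rad and distance between spindle_shoulder and bore_mouth below 0.15 m), for 0.2 s.
3. it is taken again by the knob (x of the grasp point in the frame of spindle below -0.065 m and contact force between the fingers and spindle above 1 N and x of spindle_tip in the frame of bore_mouth below 0.165 m and angle between the x axis of spindle and the x axis of holder, either way round below 0.06 rad and distance between spindle_shoulder and bore_mouth below 0.15 m), for 0.1 s.
4. the knob is pressed onto the base: shoulder within 2 mm of the face with more than 12 N on the base and its plug (contact force between spindle and holder above 12 N and x of spindle_shoulder in the frame of bore_mouth above -0.002 m and distance between spindle_shoulder and bore_mouth below 0.003 m and angle between the x axis of spindle and the x axis of holder, either way round below 0.03 rad), for 0.1 s.
At the end, for the whole second after the job is handed in: the long spindle is in the bore with its shoulder within 2 mm of the base's face (3 mm in all directions), in line with the bore within 0.03 rad, released and at rest (x of spindle_shoulder in the frame of bore_mouth above -0.002 m and distance between spindle_shoulder and bore_mouth below 0.003 m and angle between the x axis of spindle and the x axis of holder, either way round below 0.03 rad and contact force between the fingers and spindle below 0.05 N and linear speed of spindle below 0.01 m/s); the robot touches nothing.
It fails at once if the spindle pushes on the base with more than 40 N (contact force between spindle and holder above 40 N).
It fails at once if the robot pushes on the base with more than 25 N (contact force between any of the fingers, the arm and holder above 25 N).
It fails at once if the short spindle or another bystander is moved more than 20 mm (distance of any of short_spindle, jar, slide_tray, forceps from where it was at the start of the episode above 0.02 m).
It also fails if it takes over 72 s, if anything falls off the work surface, if the arm or the gripper's body presses on something with over 40 N, if the wrist force passes 120 N, or if a joint passes its speed limit or range.

## Robot

A 6-joint arm with a two-finger parallel gripper is mounted at the origin on the work surface. World frame = base frame: x ahead of the robot, y to its left, z up, the work surface at z = 0. Lengths are in mm, angles in rad, forces in N, time in s.
With the tool pointing down it reaches from about 350 to 850 mm from the base axis. Payload 8.1 kg.
Tool frame: the origin (TCP) lies on the centre line of the jaws, within the pads' length; the fingertips stand env.nose_length ahead of it and the grasp point (between the pads) lies 11 mm behind it (env.nose_length is the distance from the TCP to the fingertips, in mm); z points along the fingers, y is the direction in which the jaws open and shut (so a half turn about z gives the same grasp; the last joint's range is limited). The gripper opens to 85 mm and grips with 20 to 120 N. Pads are 22 mm wide; open, the fingers measure 114 mm over their backs; the gripper's body (76 mm by 85 mm) begins 54 mm behind the grasp point. The pads swing forward as they close: fully open they stand 13 mm farther back than shut.
Start: joints at [1.089, 0.13, 1.488, -0, 1.523, -0.085], TCP at [231.861, 553.395, 239.292] pointing down, gripper open.
Joint ranges: [-2.96, 2.96], [-0.89, 2.26], [0.02, 2.5], [-1.34, 4.48], [0, 2.73], [-2.66, 2.66]. Speed limits (rad/s): [2.39, 2.39, 2.79, 3.14, 3.14, 3.14].

## Interface

Orientations are given as a unit quaternion [x, y, z, w].
In Python, from station import env gives the robot as it stands.
- The arm moves only by the tool play_rows, never from a script. Its argument "steps" is a list that holds one entry, the list of rows, each a list of 4 numbers: the shift along the tool's x, y, z in m, then the turn about the tool's z in degrees. In form: [[[tx, ty, tz, yaw], ...]]. A call has 1 to 20 rows; each row is the pose to reach, as a shift and turn from the pose commanded when the call began, along the tool's axes at that moment; what a row does not reach only later rows make up. A row lasts 1/12 s, in which the tool goes at most 41.7 mm and 7.16 degrees, less where a joint would pass 70% of its speed; a pose out of reach is approached as far as the arm can. A call with a gripper value outside its range is refused whole. "grip" is the finger opening in m, from 0 to 0.0854, set as the call begins (left out, the last holds). The fingers move at their own pace and stop on an object; "force" is the grip in N (left out, the last holds). Time passes only in rows, so rows that repeat a pose let the fingers close. It gives the time, the measured TCP pose, the force and the opening at its end, in the units of the state.
- env.read_state(): the state, without advancing time (a new reading comes with each control period).
- env.snapshot(name): name is "scene" or "top" or "wrist"; returns a dict with "img" (480x640x3 uint8, red, green, blue), "mtx" (3x3 intrinsics, pixels), "D" ([k1, k2, p1, p2, k3] as OpenCV has them; the pictures are not rectified), "camera_from_world" (4x4, takes a point from world to camera coordinates); the wrist camera has in their place "T_tool_cam" (4x4, takes a point from camera to tool coordinates, whose origin is the TCP and whose axes are the flange's). Camera axes: x right, y up, looking along -z (the intrinsics and any distortion apply to the point x, -y, -z); pixel columns grow to the right and rows downward; lengths in mm; the calibration is good to about 2 mm. A picture is of the moment at which its call begins: read the wrist's pose just before it. There is no depth.
- env.close_job(): hands the job in, once; it reports no verdict.
The state is a dict: "time_s": time; "qpos": joint angles; "qd": joint speeds; "effort": joint torques, N m; "tcp_pos": TCP position; "tool_rot": TCP orientation; "wrist_force": force on the tool from outside, world axes, zero at the start; "ft_torque": the same for the moment, N m; "finger_gap": finger opening in mm.
Only numpy, scipy, OpenCV 4.12 (cv2) and the standard library are available. Lean on these libraries where they do the work, as an engineer would, in place of code of your own. Each camera call takes 0.05 s, during which the arm holds its last target. There are 200 camera calls.

## Working session

There is one attempt and no reset: what is moved stays moved. The work goes in short steps, Python scripts to look and compute and a tool call to move; the robot and the scene stay as the last step left them, time stands still between calls to the robot, and variables do not carry over. Pictures are saved under pics/ and viewed, about 8 in all and at most 12, crops included, and the job is handed in when it is done.

Besides the shell and the picture viewer there is one more tool, called after "Call:" as name(argument=value, ...), one argument or row to a line, values as JSON. play_rows: Moves the arm, as the interface text tells. Its arguments: {"type":"object","properties":{"steps":{"type":"array","items":{"type":"array","items":{"type":"array","items":{"type":"number"}}}},"grip":{"type":"number"},"force":{"type":"number"}},"required":["steps"]}

```bash
ls; mkdir -p pics
cat > h.py <<'E'
import numpy as np, cv2
from station import env
from scipy.spatial.transform import Rotation as R
def cam(s, st=None):
    if "camera_from_world" in s: T=np.array(s["camera_from_world"])
    else:
        W=np.eye(4); W[:3,:3]=R.from_quat(st["tool_rot"]).as_matrix(); W[:3,3]=st["tcp_pos"]
        T=np.linalg.inv(W@np.array(s["T_tool_cam"]))
    return np.array(s["mtx"]),np.array(s["D"],float),T
def ray(c,uv):
    K,D,T=c; p=cv2.undistortPoints(np.array(uv,float).reshape(-1,1,2),K,D).reshape(-1,2)
    d=np.c_[p[:,0],-p[:,1],-np.ones(len(p))]@T[:3,:3]
    return -T[:3,:3].T@T[:3,3], d
def onz(c,uv,z):
    o,d=ray(c,uv); return o+d*((z-o[2])/d[:,2:3])
def proj(c,P):
    K,D,T=c; q=np.atleast_2d(P)@T[:3,:3].T+T[:3,3]; q=q*[1,-1,-1]
    return cv2.projectPoints(q,np.zeros(3),np.zeros(3),K,D)[0].reshape(-1,2)
def shot(n,f=None):
    st=env.read_state(); s=env.snapshot(n)
    if f: cv2.imwrite("pics/"+f,s["img"][:,:,::-1])
    return s["img"],cam(s,st)
E
python3 - <<'E'
from h import *
print(env.read_state(), env.nose_length)
for n in("top","scene","wrist"):
    i,c=shot(n,n+"0.png"); print(n,c[0].round(1).tolist(),c[1],(-c[2][:3,:3].T@c[2][:3,3]).round())
E
```

```text
pics
{'time_s': 0.0, 'qpos': array([ 1.08863305e+00,  1.31128753e-01,  1.48926829e+00,  2.85089302e-06,
        1.52299869e+00, -8.54010452e-02]), 'qd': array([ 1.11350718e-03, -6.23967983e-05, -3.59905129e-04,  1.48108835e-04,
       -9.19800895e-04, -4.53151392e-04]), 'effort': array([-1.80516148e-03, -5.69405973e+01, -5.00557387e+01, -2.90389371e-04,
        1.49467302e-02, -2.00429395e-05]), 'tcp_pos': array([231.59446523, 552.93079019, 238.26980812]), 'tool_rot': array([ 1.97082444e-01,  9.80386504e-01, -8.65084398e-04, -2.53788141e-04]), 'wrist_force': array([ 0.22654696, -0.11776232,  0.17421532]), 'ft_torque': array([-0.00814377,  0.01522051,  0.04326398]), 'finger_gap': 85.25579740414871} 8.0
top [[503.8, 0.0, 318.3], [0.0, 503.8, 240.5], [0.0, 0.0, 1.0]] [-0.07206675  0.          0.          0.          0.        ] [ 395.   25. 1299.]
scene [[604.1, 0.0, 299.1], [0.0, 604.1, 240.4], [0.0, 0.0, 1.0]] [-0.20474893  0.          0.          0.          0.        ] [1461.  148.  718.]
wrist [[336.3, 0.0, 316.1], [0.0, 336.3, 244.9], [0.0, 0.0, 1.0]] [-0.05249934  0.          0.          0.          0.        ] [164. 584. 373.]
```

View pics/top0.png

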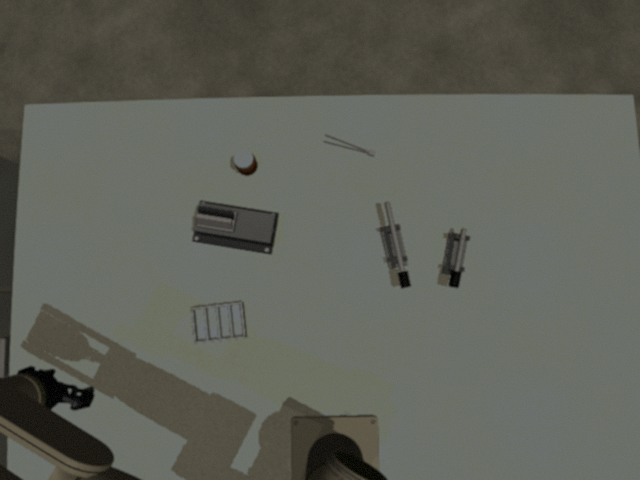

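View pics/scene0.png

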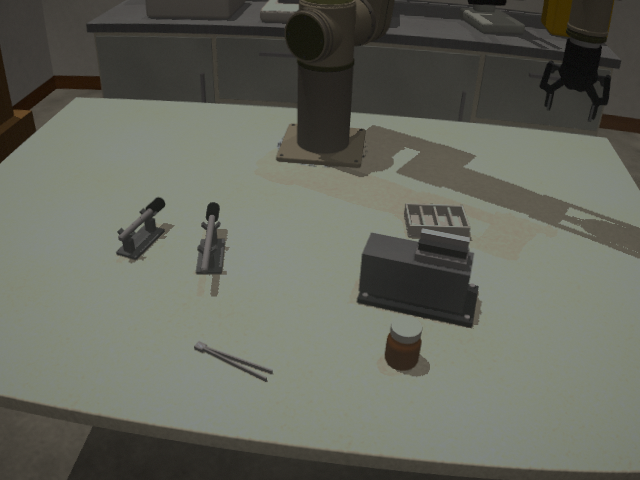

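Top view: the long spindle runs from its knob at (404,280) to its tip at (388,203). The holder's mouth face is on the right at about (275,232), so the bore runs left (+y). Next I'll convert these to world coordinates.

Run:
```python
from h import *
i,c=shot("top")
g=onz(c,[(404,280),(387.5,203)],50);print("sp knob/tip",g.round(1))
g=onz(c,[(278,213),(271,252),(196,202),(193,241)],12);print("foot",g.round(1))
g=onz(c,[(463,230),(455,283)],50);print("short",g.round(1))
im=cv2.convertScaleAbs(i,alpha=2.5); a=cv2.resize(im[190:265,180:290],None,fx=6,fy=6,interpolation=cv2.INTER_CUBIC)[:,:,::-1]
cv2.imwrite("pics/c1.png",a)
st=env.read_state(); M=R.from_quat(st["tool_rot"]).as_matrix();print(M.round(3)); s=env.snapshot("wrist");print(np.array(s["T_tool_cam"]).round(3))
```

```text
sp knob/tip [[ 444.6 -178.    50. ]
 [ 639.1 -143.1   50. ]]
foot [[624.6 136.6  12. ]
 [523.2 155.1  12. ]
 [657.6 351.4  12. ]
 [554.9 357.7  12. ]]
short [[ 567.4 -331.3   50. ]
 [ 435.  -304.9   50. ]]
[[-0.922  0.387 -0.001]
 [ 0.387  0.922 -0.001]
 [ 0.    -0.001 -1.   ]]
[[   0.       0.957    0.292   74.347]
 [   1.      -0.       0.       1.792]
 [   0.       0.292   -0.957 -134.314]
 [   0.       0.       0.       1.   ]]
```

View pics/c1.png

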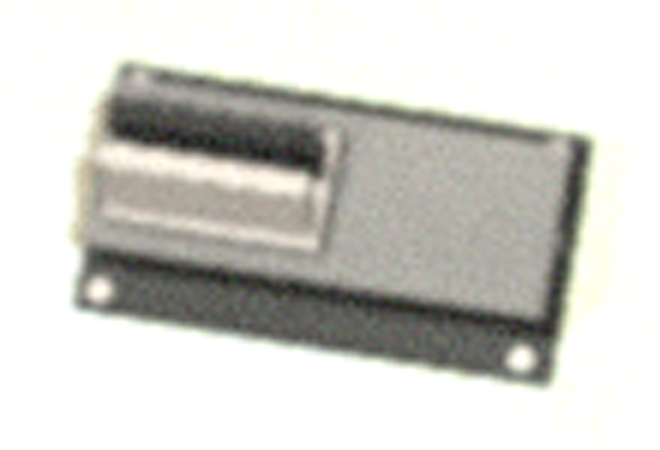

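The holder axis is at about 81° and the spindle at about 10° (tip towards +x). Grasping with tool x along the spindle keeps the last joint within range for both poses, so I'll move over the spindle.

Call:
play_rows(
  steps=[
    [[-0.56,-0.538,0,147],[-0.56,-0.538,0,147],[-0.56,-0.538,0,147],[-0.56,-0.538,0,147],[-0.56,-0.538,0,147],[-0.56,-0.538,0,147],[-0.56,-0.538,0,147],[-0.56,-0.538,0,147],[-0.56,-0.538,0,147],[-0.56,-0.538,0,147],[-0.56,-0.538,0,147],[-0.56,-0.538,0,147],[-0.56,-0.538,0,147],[-0.56,-0.538,0,147],[-0.56,-0.538,0,147],[-0.56,-0.538,0,147],[-0.56,-0.538,0,147],[-0.56,-0.538,0,147],[-0.56,-0.538,0,147],[-0.56,-0.538,0,147]],
  ],
)

```text
time_s: 1.92
tcp_pos: [541.2, -164.2, 238.6]
tool_rot: [0.993, 0.117, -0.0, 0.001]
wrist_force: [0.0, 0.9, -0.4]
finger_gap: 85.8
```

Run:
```python
from h import *
st=env.read_state();print(st["tcp_pos"],R.from_quat(st["tool_rot"]).as_matrix().round(3),st["qpos"].round(2),st["wrist_force"])
i,c=shot("wrist"); cv2.imwrite("pics/w1.png",cv2.convertScaleAbs(i,alpha=2)[:,:,::-1])
```

```text
[ 541.21246582 -164.23203238  238.62772403] [[ 0.973  0.232 -0.   ]
 [ 0.232 -0.973 -0.002]
 [-0.001  0.001 -1.   ]] [-0.38  0.04  1.59 -0.    1.52  0.95] [ 0.03207902  0.89632381 -0.36093795]
```

View pics/w1.png

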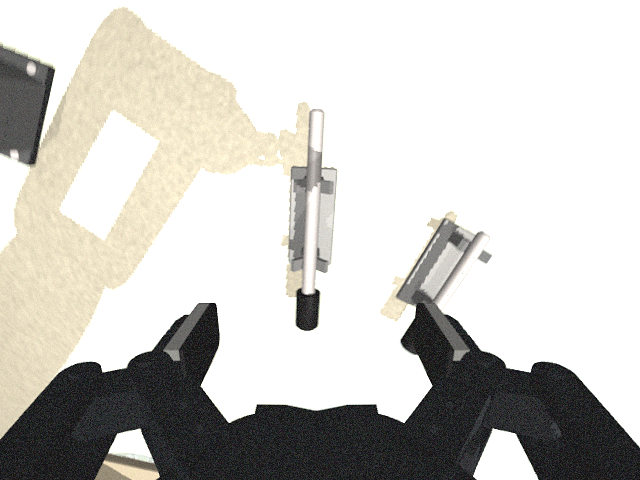

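Wrist view: long spindle with tip at (317,110), shoulder at (309,291) and knob rear at (307,328). The cradle plate spans rows 168 to 272. I'll measure these more precisely.

Run:
```python
from h import *
i,c=shot("wrist"); g=cv2.cvtColor(i,cv2.COLOR_RGB2GRAY).astype(float); g=cv2.GaussianBlur(g,(3,3),0)
print("row310",g[310,290:328].astype(int)); print("row140",g[140,300:332].astype(int)); print("row235",g[235,286:340].astype(int))
print("col",g[100:120,317].astype(int),g[282:335,308].astype(int))
pts=[]
for r in list(range(298,322,4)):
    x=np.arange(285,332); m=x[g[r,285:332]<40]; pts.append(((m[0]+m[-1])/2,r)); 
print(pts)
P=onz(c,pts,50)[:,:2]; 
for n,uv,z in(("tip",(317,110),52),("shoulder",(309,291),58),("rear",(307,329),58)): print(n,onz(c,[uv],z).round(1))
print(P.round(1))
print("plate ends",onz(c,[(292,168),(336,168),(290,271),(333,271)],8).round(1))
```

```text
row310 [160 161 161 161 161 161 161 163 159 113  42  15  18  19  19  17  18  22
  23  24  26  27  27  29  30  27  24  24  24  21  18  13  33  93 145 161
 162 162]
row140 [120 120 120 120 119 118 117 117 110  94  81  87 103 116 127 137 145 147
 142 136 131 123 113 107 120 144 159 162 161 160 159 159]
row235 [138 136 137 136 126 102  88  94 103 102  89  72  63  62  62  62  62  62
  62  61  62  70  85 101 114 123 131 139 141 137 130 123 114 103  94  95
 103 107 106 106 107 107 107 107 107 108 108 107 101 106 132 157 164 163]
col [160 160 160 161 161 161 160 151 128 105 104 121 138 143 142 143 144 144
 145 144] [106 107 106 107 107 108 108 109 110 110 106  89  54  24  17  21  23  22
  19  18  18  18  20  21  21  23  21  19  23  25  24  22  20  19  19  20
  22  22  19  19  22  22  23  26  26  24  18  25  74 137 162 160 158]
[(np.float64(311.5), 298), (np.float64(311.5), 302), (np.float64(311.5), 306), (np.float64(311.5), 310), (np.float64(311.5), 314), (np.float64(310.5), 318)]
tip [[ 641.6 -138.3   52. ]]
shoulder [[ 470.4 -169.3   58. ]]
rear [[ 426.8 -176.8   58. ]]
[[ 459.5 -174.3]
 [ 455.  -175.3]
 [ 450.4 -176.3]
 [ 445.7 -177.4]
 [ 441.1 -178.4]
 [ 436.1 -178.4]]
plate ends [[ 582.8 -124.7    8. ]
 [ 593.3 -170.3    8. ]
 [ 467.6 -146.3    8. ]
 [ 478.7 -195.     8. ]]
```

Run:
```python
from h import *
st=env.read_state();print(st["tcp_pos"],st["tool_rot"],st["qd"].round(4))
i,c=shot("wrist")
a=onz(c,[(316.7,140),(313.6,235),(311,310)],50)[:,:2];print(a.round(1))
d=a[0]-a[2];print("ang",np.degrees(np.arctan2(d[1],d[0])))
d/=np.hypot(*d)
for n,uv,z in(("tip",(317.5,108),53),("shoulder",(311,294),60),("rear",(310.5,330),58)):
    p=onz(c,[uv],z)[0,:2]; print(n,p.round(1),(p-a[2])@d)
M=R.from_quat(st["tool_rot"]).as_matrix();print(np.degrees(np.arctan2(M[1,0],M[0,0])))
```

```text
[ 540.32130085 -160.44738287  238.66215938] [ 9.92807892e-01  1.19716875e-01 -5.03961356e-04 -3.24512661e-04] [ 0.0345 -0.0297  0.0247  0.0058  0.0061 -0.1831]
[[ 615.7 -141.1]
 [ 526.9 -159.7]
 [ 445.5 -176.6]]
ang 11.79295044623145
tip [ 642.6 -135.2] 201.3944604122894
shoulder [ 468.4 -171.3] 23.472877583600752
rear [ 426.4 -180.8] -19.531126764559872
13.751548540357986
```

Call:
play_rows(
  steps=[
    [[0,0,0,0],[0,0,0,0],[0,0,0,0],[0,0,0,0],[0,0,0,0],[0,0,0,0]],
  ],
)

```text
time_s: 2.57
tcp_pos: [540.5, -158.9, 239.5]
tool_rot: [0.992, 0.123, 0.0, 0.0]
wrist_force: [0.2, 0.5, 0.2]
finger_gap: 85.7
```

```bash
cat > m.py <<'E'
from h import *
st=env.read_state();print(st["tcp_pos"],st["qd"].round(4))
i,c=shot("wrist"); g=cv2.GaussianBlur(cv2.cvtColor(i,cv2.COLOR_RGB2GRAY),(3,3),0).astype(float)
def cen(r,x0,x1,t):
    x=np.arange(x0,x1); m=x[g[r,x0:x1]<t]; return ((m[0]+m[-1])/2,r)
kn=[cen(r,285,335,60) for r in range(300,326,4)]; print(kn)
for r in(130,150):print(r,g[r,300:335].astype(int))
print(g[100:116,317].astype(int),g[286:300,311].astype(int),g[324:336,311].astype(int))
M=R.from_quat(st["tool_rot"]).as_matrix();print("yaw",np.degrees(np.arctan2(M[1,0],M[0,0])))
E
python3 m.py
```

```text
[ 540.46014796 -158.87013697  239.45494313] [-0.0041  0.0026 -0.0017 -0.0003 -0.0002  0.0037]
[(np.float64(313.0), 300), (np.float64(312.0), 304), (np.float64(312.0), 308), (np.float64(312.0), 312), (np.float64(312.0), 316), (np.float64(311.5), 320), (np.float64(311.5), 324)]
130 [164 160 144 125 117 119 120 120 121 122 122 120 119 123 130 115  87  87
 103 116 126 135 144 147 144 139 132 123 114 110 122 144 156 158 159]
150 [121 121 121 121 120 119 118 117 117 116 116 114 116 121 107  80  74  87
 103 116 129 142 147 143 137 130 121 110 108 130 156 162 159 159 160]
[161 162 162 162 162 162 162 161 153 144 137 122  98  82  80  82] [121 121 122 121 122 123 125 118  86  43  20  20  24  23] [ 21  23  24  24  22  18  51 126 165 164 162 161]
yaw 14.08856549406901
```

Run:
```python
from h import *
i,c=shot("wrist"); g=cv2.GaussianBlur(cv2.cvtColor(i,cv2.COLOR_RGB2GRAY),(3,3),0)
print(g[100:116,324].astype(int))
a=onz(c,[(322.7,130),(321.4,150),(312.3,304),(311.5,320)],50)[:,:2];print(a.round(1))
d=(a[0]+a[1]-a[2]-a[3])/2;print("ang",np.degrees(np.arctan2(d[1],d[0]))); d/=np.hypot(*d)
for n,uv,z in(("tip",(324,107.5),53),("shoulder",(312.5,294.3),61),("rear",(311,330.5),59)):
    p=onz(c,[uv],z)[0,:2]; print(n,p.round(1),(p-a[2])@d)
```

```text
[161 160 160 161 161 161 162 162 155 132 107 104 120 137 145 145]
[[ 625.9 -142.5]
 [ 608.3 -145.8]
 [ 452.9 -175.5]
 [ 434.1 -179.3]]
ang 10.848628076503841
tip [ 644.8 -138.8] 195.33590752437516
shoulder [ 469.  -171.9] 16.50403749983886
rear [ 426.7 -180.7] -26.727854523528524
```

Spindle origin is about (536,-160) at 10.8°. I'll grasp 12 mm behind the origin, between the posts.

Call:
play_rows(
  steps=[
    [[-0.0164,-0.001,0.0,3.2],[-0.0164,-0.001,0.04,3.2],[-0.0164,-0.001,0.08,3.2],[-0.0164,-0.001,0.11,3.2],[-0.0164,-0.001,0.14,3.2],[-0.0164,-0.001,0.165,3.2],[-0.0164,-0.001,0.185,3.2],[-0.0164,-0.001,0.2005,3.2],[-0.0164,-0.001,0.2005,3.2],[-0.0164,-0.001,0.2005,3.2],[-0.0164,-0.001,0.2005,3.2]],
  ],
)

```text
time_s: 3.58
tcp_pos: [525.1, -162.6, 40.0]
tool_rot: [0.996, 0.094, 0.001, 0.0]
wrist_force: [0.0, -1.0, 0.8]
finger_gap: 85.6
```

Call:
play_rows(
  steps=[
    [[0,0,0,0],[0,0,0,0],[0,0,0,0],[0,0,0,0],[0,0,0,0],[0,0,0,0],[0,0,0,0],[0,0,0,0],[0,0,0,0],[0,0,0,0]],
  ],
  grip=0.0,
  force=60,
)

```text
time_s: 4.42
tcp_pos: [524.8, -163.0, 39.3]
tool_rot: [0.996, 0.094, 0.001, 0.001]
wrist_force: [1.4, -4.8, 0.4]
finger_gap: 12.2
```

Call:
play_rows(
  steps=[
    [[0,0,-0.01,0],[0,0,-0.03,0],[0,0,-0.06,0],[0,0,-0.1,0],[0.006,-0.016,-0.13,-7],[0.012,-0.033,-0.13,-14],[0.018,-0.049,-0.13,-21],[0.024,-0.065,-0.13,-28],[0.03,-0.082,-0.13,-35],[0.036,-0.098,-0.13,-42],[0.042,-0.114,-0.13,-49],[0.048,-0.13,-0.13,-56],[0.048,-0.13,-0.13,-63],[0.048,-0.13,-0.13,-70.4],[0.048,-0.13,-0.13,-70.4],[0.048,-0.13,-0.13,-70.4],[0.048,-0.13,-0.13,-70.4],[0.048,-0.13,-0.13,-70.4],[0.048,-0.13,-0.13,-70.4]],
  ],
)

```text
time_s: 6.0
tcp_pos: [546.9, -25.7, 168.8]
tool_rot: [0.76, 0.65, -0.0, -0.0]
wrist_force: [0.5, -0.3, -2.5]
finger_gap: 11.8
```

Run:
```python
from h import *
st=env.read_state();print(st["tcp_pos"],st["qd"].round(4),st["wrist_force"],st["finger_gap"])
M=R.from_quat(st["tool_rot"]).as_matrix();print(M.round(3))
i,c=shot("wrist"); cv2.imwrite("pics/w2.png",cv2.convertScaleAbs(i,alpha=1.6)[:,:,::-1])
```

```text
[546.88774362 -25.66593956 168.79139838] [ 0.0001  0.0009  0.0015 -0.0014 -0.0012 -0.0115] [ 0.49813364 -0.32507512 -2.48199437] 11.811667039114754
[[ 0.155  0.988 -0.   ]
 [ 0.988 -0.155  0.   ]
 [ 0.    -0.    -1.   ]]
```

View pics/w2.png

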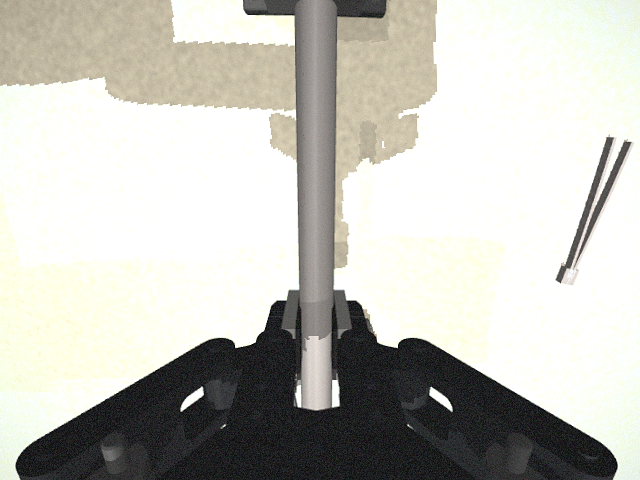

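The mouth edge is only just visible, because the camera tilts backward. The spindle sits centred and in line with tool x. I'll go up and forward to see the holder.

Call:
play_rows(
  steps=[
    [[0,0,-0.03,0],[0,0,-0.07,0],[0.02,0,-0.11,0],[0.05,0,-0.14,0],[0.08,0,-0.16,0],[0.1,0,-0.16,0],[0.1,0,-0.16,0],[0.1,0,-0.16,0],[0.1,0,-0.16,0],[0.1,0,-0.16,0]],
  ],
)

```text
time_s: 6.88
tcp_pos: [561.8, 72.4, 327.8]
tool_rot: [0.76, 0.65, -0.001, -0.0]
wrist_force: [-0.1, -0.3, -2.7]
finger_gap: 12.4
```

Run:
```python
from h import *
st=env.read_state();print(st["tcp_pos"],st["qd"].round(4))
i,c=shot("wrist"); np.savez("w3.npz",i=i,K=c[0],D=c[1],T=c[2]); cv2.imwrite("pics/w3.png",cv2.convertScaleAbs(i,alpha=2.2)[:,:,::-1])
```

```text
[561.83836874  72.36096554 327.78692575] [-0.0061 -0.0032 -0.001   0.0018  0.002  -0.0002]
```

View pics/w3.png

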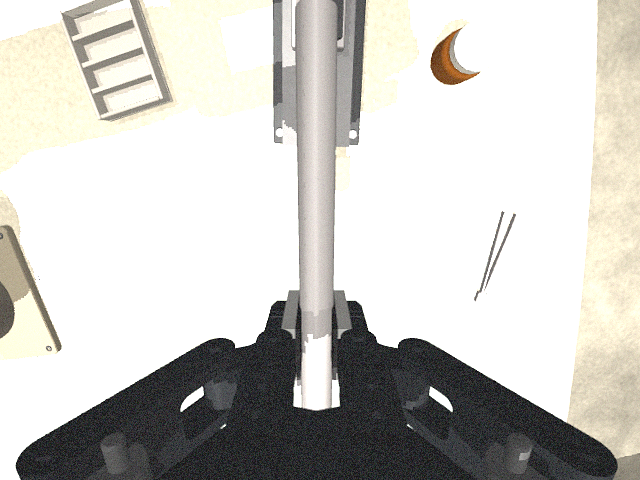

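Foot plate's front edge is at about row 143, with sides at columns 274 and 360. I'll extract the edges at sub-pixel level.

Run:
```python
from h import *
z=np.load("w3.npz"); i=z["i"]; c=(z["K"],z["D"],z["T"])
g=cv2.GaussianBlur(cv2.cvtColor(i,cv2.COLOR_RGB2GRAY),(3,3),0).astype(float)
def edge(v,x0,s): # strongest gradient of sign s
    d=np.diff(v)*s; k=int(np.argmax(d)); k=min(max(k,1),len(d)-2)
    a,b,e=d[k-1],d[k],d[k+1]; return x0+k+.5+.5*(a-e)/(a-2*b+e)
L=[(edge(g[r,262:284],262,-1),r) for r in range(10,130,10)]
Rr=[(edge(g[r,350:375],350,1),r) for r in range(10,135,10)]
F=[(x,edge(g[134:155,x],134,1)) for x in list(range(280,294,3))+list(range(346,357,3))]
lw,rw,fw=(onz(c,e,12)[:,:2] for e in(L,Rr,F))
def line(p):
    v=cv2.fitLine(p.astype(np.float32),cv2.DIST_HUBER,0,.01,.01).ravel(); return v[:2]*np.sign(v[1] if abs(v[1])>.5 else v[0]),v[2:]
for n,e in(("L",L),("R",Rr),("F",F)):print(n,np.round(e,1).tolist())
dl,pl=line(lw);dr,pr=line(rw);df,pf=line(fw)
for d in(dl,dr):print(np.degrees(np.arctan2(d[1],d[0])))
print("front normal",np.degrees(np.arctan2(df[1],df[0]))+90)
u=(dl+dr);u/=np.hypot(*u);n=np.array([u[1],-u[0]])
wl,wr=(lw@n).mean(),(rw@n).mean();print("width",wr-wl,"(110)")
m=n*(wl+wr)/2+u*(fw@u).mean()-2*u;print("mouth",m,"u",u)
# shaft in hand, tool axes
st=env.read_state();M=R.from_quat(st["tool_rot"]).as_matrix();t=np.array(st["tcp_pos"])
for r in(30,100,170,240):
    a=edge(g[r,285:308],285,-1);b=edge(g[r,325:350],325,1)
    P=onz(c,[((a+b)/2,r),(a,r),(b,r)],t[2]+11)-t; P=P@M; print(r,a,b,P[0].round(2),"w",np.hypot(*(P[1]-P[2])[:2]).round(2))
```

```text
L [[272.4, 10.0], [272.5, 20.0], [272.4, 30.0], [272.5, 40.0], [272.3, 50.0], [272.5, 60.0], [272.5, 70.0], [272.7, 80.0], [272.7, 90.0], [272.7, 100.0], [272.8, 110.0], [272.7, 120.0]]
R [[365.1, 10.0], [364.7, 20.0], [363.8, 30.0], [363.6, 40.0], [363.0, 50.0], [362.5, 60.0], [362.3, 70.0], [361.5, 80.0], [361.2, 90.0], [360.6, 100.0], [359.8, 110.0], [359.5, 120.0], [358.9, 130.0]]
F [[280.0, 143.2], [283.0, 145.1], [286.0, 145.3], [289.0, 145.2], [292.0, 145.3], [346.0, 146.6], [349.0, 144.6], [352.0, 144.7], [355.0, 144.7]]
79.65252
79.816284
front normal 81.07892
width 109.56408044490263 (110)
mouth [572.0463324  142.90639244] u [0.17821135 0.9839922 ]
30 294.56060606060606 342.1034482758621 [111.85   0.95 -11.06] w 15.53
100 295.2 336.6 [ 90.2    0.17 -11.05] w 14.14
170 296.6060606060606 335.25 [ 66.62   0.19 -11.04] w 13.9
240 297.8888888888889 334.28125 [ 40.42   0.26 -11.02] w 13.88
```

Call:
play_rows(
  steps=[
    [[-0.03,-0.002,0,1.35],[-0.06,-0.0043,0,1.35],[-0.0758,-0.0043,0.02,1.35],[-0.0758,-0.0043,0.06,1.35],[-0.0758,-0.0043,0.1,1.35],[-0.0758,-0.0043,0.14,1.35],[-0.0758,-0.0043,0.18,1.35],[-0.0758,-0.0043,0.22,1.35],[-0.0758,-0.0043,0.245,1.35],[-0.0758,-0.0043,0.2635,1.35],[-0.0758,-0.0043,0.2635,1.35],[-0.0758,-0.0043,0.2635,1.35],[-0.0758,-0.0043,0.2635,1.35],[-0.0758,-0.0043,0.2635,1.35]],
  ],
)

```text
time_s: 8.1
tcp_pos: [548.2, -1.4, 67.7]
tool_rot: [0.767, 0.642, 0.001, 0.001]
wrist_force: [0.4, 0.1, -1.8]
finger_gap: 12.3
```

Run:
```python
from h import *
st=env.read_state();print(st["tcp_pos"],st["tool_rot"],st["wrist_force"])
i,c=shot("scene"); M=R.from_quat(st["tool_rot"]).as_matrix();t=np.array(st["tcp_pos"])
for x in(122,80,40,-58,-98): print(x,proj(c,t+M@[x,0,-11])[0].round(1), proj(c,t+M@[x,0,-18])[0].round(1))
print("mouth",proj(c,[572,142.9,75]).round(1))
a=cv2.convertScaleAbs(i,alpha=1.8)[160:310,220:420]; cv2.imwrite("pics/s2.png",cv2.resize(a,None,fx=4,fy=4,interpolation=cv2.INTER_CUBIC)[:,:,::-1])
i,c=shot("wrist");cv2.imwrite("pics/w4.png",cv2.convertScaleAbs(i,alpha=2.2)[:,:,::-1])
```

```text
[548.1959682   -1.40956838  67.69433209] [0.76689094 0.64177464 0.00132154 0.00136028] [ 0.43112596  0.06026501 -1.81242877]
122 [351.5 249.4] [351.8 246.3]
80 [329.3 244.9] [329.5 241.8]
40 [308.5 240.7] [308.6 237.6]
-58 [259.1 230.7] [259.  227.6]
-98 [239.6 226.7] [239.5 223.7]
mouth [[364.6 253.1]]
```

View pics/s2.png

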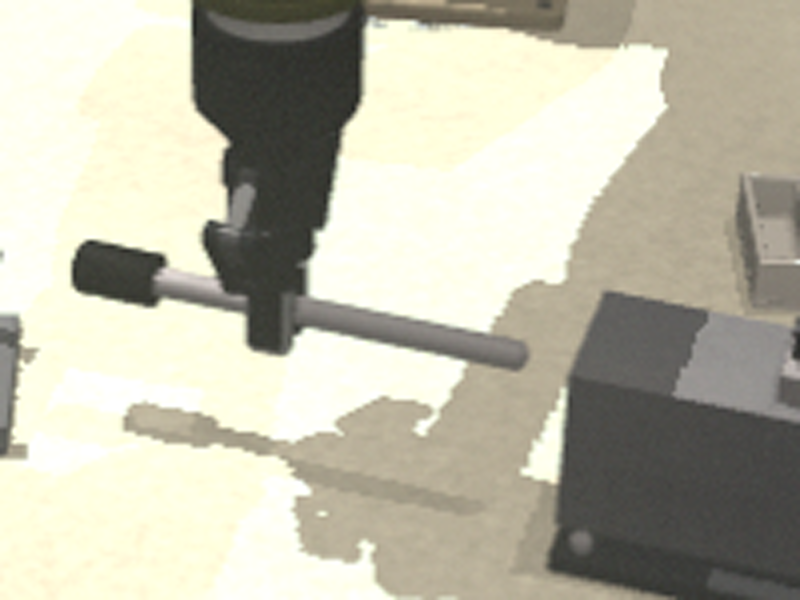

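The scene view matches: knob rear is at (239.5,226.8) against (239.6,226.7) predicted, the tip is within about 2 px, and the spindle is level. I'll let it settle and correct the alignment.

Call:
play_rows(
  steps=[
    [[0,0,0,0],[0,0,0,0],[0,0,0,0]],
  ],
)

```text
time_s: 8.45
tcp_pos: [546.8, -1.0, 65.8]
tool_rot: [0.767, 0.642, 0.0, 0.0]
wrist_force: [-0.3, -0.1, -3.5]
finger_gap: 12.2
```

```bash
cat > rel.py <<'E'
from h import *
st=env.read_state();M=R.from_quat(st["tool_rot"]).as_matrix();t=np.array(st["tcp_pos"])
u=np.array([.17821,.98399]);n=np.array([u[1],-u[0]]);m=np.array([572.05,142.9]);v=t[:2]-m
print("along",(v@u).round(2),"lat(+n)",(v@n).round(2),"z",t[2].round(2),"yaw err",np.degrees(np.arctan2(M[1,0],M[0,0])).round(2)-79.73,"pitch",np.degrees(np.arcsin(M[2,0])).round(2))
f=np.array(st["wrist_force"]);print("F u",(f[:2]@u).round(2),"n",(f[:2]@n).round(2),"z",f[2].round(2),"gap",st["finger_gap"],"t",st["time_s"],"q6",st["qpos"][5].round(2))
E
python3 rel.py
```

```text
along -146.05 lat(+n) 0.76 z 65.83 yaw err 0.14999999999999147 pitch 0.0
F u -0.11 n -0.29 z -3.5 gap 12.23439026248561 t 8.45 q6 0.08
```

Call:
play_rows(
  steps=[
    [[0,-0.001,0.001,0],[0.006,-0.001,0.001,0],[0.012,-0.001,0.001,0],[0.018,-0.001,0.001,0],[0.024,-0.001,0.001,0],[0.03,-0.001,0.001,0],[0.036,-0.001,0.001,0],[0.036,-0.001,0.001,0],[0.036,-0.001,0.001,0]],
  ],
)

```text
time_s: 9.2
tcp_pos: [551.9, 35.2, 64.3]
tool_rot: [0.766, 0.642, 0.0, 0.0]
wrist_force: [0.1, -0.6, -2.2]
finger_gap: 12.2
```

```bash
python3 rel.py
```

```text
along -109.6 lat(+n) -0.6 z 64.33 yaw err 0.20000000000000284 pitch 0.0
F u -0.6 n 0.2 z -2.17 gap 12.211621652523684 t 9.2 q6 0.15
```

The tip is in by about 12 mm with no contact force, so I'll continue.

Call:
play_rows(
  steps=[
    [[0.006,0.0005,0,0],[0.012,0.0005,0,0],[0.018,0.0005,0,0],[0.024,0.0005,0,0],[0.03,0.0005,0,0],[0.036,0.0005,0,0],[0.04,0.0005,0,0],[0.04,0.0005,0,0]],
  ],
)

```text
time_s: 9.87
tcp_pos: [559.4, 74.9, 64.3]
tool_rot: [0.766, 0.642, 0.0, -0.0]
wrist_force: [-0.4, 0.2, -2.2]
finger_gap: 12.3
```

```bash
python3 rel.py
```

```text
along -69.12 lat(+n) -0.31 z 64.3 yaw err 0.20000000000000284 pitch 0.01
F u 0.14 n -0.39 z -2.16 gap 12.316976377360865 t 9.8667 q6 0.22
```

Call:
play_rows(
  steps=[
    [[0.006,0.0,0,0],[0.012,0,0,0],[0.018,0,0,0],[0.024,0,0,0],[0.03,0,0,0],[0.036,0,0,0],[0.042,0,0,0],[0.042,0,0,0],[0.042,0,0,0],[0.042,0,0,0]],
  ],
)

```text
time_s: 10.7
tcp_pos: [566.6, 115.2, 64.2]
tool_rot: [0.767, 0.642, -0.0, 0.0]
wrist_force: [-0.4, -0.2, -1.7]
finger_gap: 12.0
```

```bash
python3 rel.py
```

```text
along -28.21 lat(+n) -0.38 z 64.22 yaw err 0.14999999999999147 pitch -0.01
F u -0.31 n -0.32 z -1.7 gap 11.983415845129093 t 10.7 q6 0.29
```

Call:
play_rows(
  steps=[
    [[0,0,0,0],[0,0,0,0],[0,0,0,0],[0,0,0,0],[0,0,0,0],[0,0,0,0],[0,0,0,0],[0,0,0,0],[0,0,0,0],[0,0,0,0]],
  ],
  grip=0.08,
)

```text
time_s: 11.53
tcp_pos: [566.7, 115.3, 64.3]
tool_rot: [0.767, 0.642, -0.0, 0.0]
wrist_force: [0.9, -0.1, 0.4]
finger_gap: 80.2
```

Call:
play_rows(
  steps=[
    [[-0.015,0,0.002,0],[-0.03,0,0.002,0],[-0.045,0,0.002,0],[-0.06,0,0.002,0],[-0.072,0,0.002,0],[-0.078,0,0.002,0],[-0.078,0,0.002,0],[-0.078,0,0.002,0],[-0.078,0,0.002,0]],
  ],
)

```text
time_s: 12.28
tcp_pos: [553.1, 39.0, 62.3]
tool_rot: [0.767, 0.642, 0.0, -0.0]
wrist_force: [0.2, 0.7, 0.2]
finger_gap: 79.7
```

```bash
python3 rel.py
python3 - <<'E'
from h import *
i,c=shot("wrist");a=cv2.convertScaleAbs(i,alpha=2)[:,:,::-1]
j,c=shot("scene");b=cv2.resize(cv2.convertScaleAbs(j,alpha=1.8)[190:290,230:390],None,fx=3,fy=3,interpolation=cv2.INTER_CUBIC)[:,:,::-1]
cv2.imwrite("pics/r.png",np.vstack([cv2.resize(a,(400,300)),cv2.resize(b,(400,250))]))
E
```

```text
along -105.59 lat(+n) -0.12 z 62.35 yaw err 0.14999999999999147 pitch 0.02
F u 0.75 n 0.04 z 0.16 gap 79.74511772161037 t 12.2833 q6 0.15
```

View pics/r.png

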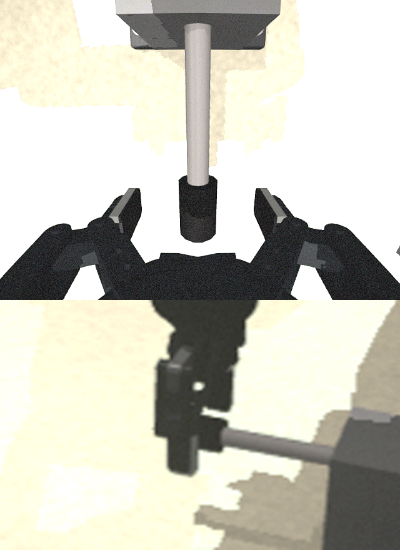

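The fingers straddle the knob, and the shaft is sagging slightly in the bore. I'll close on the knob.

Call:
play_rows(
  steps=[
    [[0,0,0,0],[0,0,0,0],[0,0,0,0],[0,0,0,0],[0,0,0,0],[0,0,0,0],[0,0,0,0],[0,0,0,0],[0,0,0,0],[0,0,0,0]],
  ],
  grip=0.0,
  force=40,
)

```text
time_s: 13.22
tcp_pos: [553.0, 38.6, 62.3]
tool_rot: [0.767, 0.642, 0.0, -0.0]
wrist_force: [-0.7, 1.1, 0.6]
finger_gap: 24.9
```

```bash
python3 rel.py
```

```text
along -106.02 lat(+n) -0.15 z 62.32 yaw err 0.14000000000000057 pitch 0.01
F u 0.99 n -0.85 z 0.57 gap 24.892332535837486 t 13.2167 q6 0.15
```

Call:
play_rows(
  steps=[
    [[0.006,0,-0.0001,0],[0.012,0,-0.0002,0],[0.018,0,-0.0003,0],[0.024,0,-0.0004,0],[0.03,0,-0.0005,0],[0.036,0,-0.0006,0],[0.036,0,-0.0006,0],[0.036,0,-0.0006,0]],
  ],
)

```text
time_s: 13.88
tcp_pos: [559.6, 73.7, 63.4]
tool_rot: [0.767, 0.642, -0.0, 0.001]
wrist_force: [-1.8, -4.0, 4.3]
finger_gap: 25.0
```

```bash
python3 rel.py
```

```text
along -70.3 lat(+n) 0.09 z 63.37 yaw err 0.1599999999999966 pitch -0.05
F u -4.24 n -1.08 z 4.28 gap 24.986970104954437 t 13.8833 q6 0.22
```

The tool is being pushed up by 4 N, so I'll rise a bit more as it slides.

Call:
play_rows(
  steps=[
    [[0.0,0,-0.0008,0],[0.004,0,-0.0009,0],[0.008,0,-0.001,0],[0.012,0,-0.0011,0],[0.016,0,-0.0012,0],[0.02,0,-0.0013,0],[0.02,0,-0.0013,0]],
  ],
)

```text
time_s: 14.47
tcp_pos: [562.9, 94.2, 64.1]
tool_rot: [0.767, 0.642, -0.0, 0.0]
wrist_force: [0.3, -2.9, 0.6]
finger_gap: 24.5
```

```bash
python3 rel.py
```

```text
along -49.59 lat(+n) -0.36 z 64.09 yaw err 0.1700000000000017 pitch -0.02
F u -2.84 n 0.77 z 0.64 gap 24.53049066798279 t 14.4667 q6 0.25
```

Call:
play_rows(
  steps=[
    [[0.0,0,0,0],[0.0,0,0,0],[0.003,0,0,0],[0.006,0,0,0],[0.009,0,-0.0001,0],[0.012,0,-0.0001,0],[0.015,0,-0.0002,0],[0.018,0,-0.0002,0],[0.018,0,-0.0002,0]],
  ],
  force=100,
)

```text
time_s: 15.22
tcp_pos: [565.9, 110.2, 64.4]
tool_rot: [0.767, 0.642, -0.001, 0.001]
wrist_force: [-2.2, -9.2, 2.7]
finger_gap: 23.0
```

```bash
python3 rel.py
```

```text
along -33.31 lat(+n) -0.23 z 64.41 yaw err 0.12999999999999545 pitch -0.13
F u -9.5 n -0.55 z 2.69 gap 22.99722162004107 t 15.2167 q6 0.28
```

Now on the brake plug (9.5 N). I'll continue gently.

Call:
play_rows(
  steps=[
    [[0.002,0,-0.0003,0],[0.004,0,-0.0003,0],[0.006,0,-0.0004,0],[0.008,0,-0.0004,0],[0.009,0,-0.0004,0],[0.009,0,-0.0004,0],[0.009,0,-0.0004,0]],
  ],
)

```text
time_s: 15.8
tcp_pos: [567.3, 118.9, 64.6]
tool_rot: [0.767, 0.642, -0.001, 0.001]
wrist_force: [-1.3, -8.9, 1.2]
finger_gap: 23.3
```

```bash
python3 rel.py
```

```text
along -24.43 lat(+n) -0.38 z 64.57 yaw err 0.11999999999999034 pitch -0.12
F u -9.02 n 0.32 z 1.23 gap 23.263334836817474 t 15.8 q6 0.3
```

Call:
play_rows(
  steps=[
    [[0.001,0,0,0],[0.002,0,0,0],[0.002,0,0,0],[0.002,0,0,0]],
  ],
)

```text
time_s: 16.13
tcp_pos: [567.7, 120.7, 64.6]
tool_rot: [0.767, 0.642, -0.001, 0.001]
wrist_force: [-1.6, -9.4, 2.7]
finger_gap: 23.2
```

Call:
play_rows(
  steps=[
    [[0.0005,0,0,0],[0.001,0,0,0],[0.001,0,0,0],[0.001,0,0,0]],
  ],
)

```text
time_s: 16.47
tcp_pos: [567.8, 121.6, 64.6]
tool_rot: [0.767, 0.642, -0.001, 0.001]
wrist_force: [-2.0, -10.3, 2.1]
finger_gap: 23.4
```

```bash
python3 rel.py
```

```text
along -21.68 lat(+n) -0.37 z 64.61 yaw err 0.11999999999999034 pitch -0.14
F u -10.52 n -0.16 z 2.14 gap 23.40113653579585 t 16.4667 q6 0.3
```

Call:
play_rows(
  steps=[
    [[0.0005,0,0,0],[0.001,0,0,0],[0.001,0,0,0]],
  ],
)

```text
time_s: 16.72
tcp_pos: [568.0, 122.6, 64.6]
tool_rot: [0.767, 0.642, -0.001, 0.001]
wrist_force: [-1.4, -10.2, 2.9]
finger_gap: 23.5
```

Call:
play_rows(
  steps=[
    [[0.0005,0,0,0],[0.001,0,0,0],[0.001,0,0,0]],
  ],
)

```text
time_s: 16.97
tcp_pos: [568.2, 123.5, 64.6]
tool_rot: [0.767, 0.642, -0.001, 0.001]
wrist_force: [-1.4, -10.5, 3.1]
finger_gap: 23.2
```

Call:
play_rows(
  steps=[
    [[0.0005,0,0,0],[0.001,0,0,0],[0.001,0,0,0]],
  ],
)

```text
time_s: 17.22
tcp_pos: [568.4, 124.5, 64.6]
tool_rot: [0.767, 0.642, -0.001, 0.001]
wrist_force: [-2.0, -10.6, 3.4]
finger_gap: 23.3
```

Call:
play_rows(
  steps=[
    [[0.0005,0,0,0],[0.001,0,0,0],[0.001,0,0,0]],
  ],
)

```text
time_s: 17.47
tcp_pos: [568.5, 125.4, 64.6]
tool_rot: [0.767, 0.642, -0.001, 0.001]
wrist_force: [-1.4, -10.9, 4.0]
finger_gap: 23.0
```

```bash
python3 rel.py
python3 - <<'E'
from h import *
i,c=shot("wrist");a=cv2.convertScaleAbs(i,alpha=2.2)[:,:,::-1]
j,c=shot("scene");b=cv2.resize(cv2.convertScaleAbs(j,alpha=1.8)[190:290,270:430],None,fx=3,fy=3,interpolation=cv2.INTER_CUBIC)[:,:,::-1]
cv2.imwrite("pics/p.png",np.vstack([cv2.resize(a[100:400,180:460],(480,514))[150:450],b]))
E
```

```text
along -17.89 lat(+n) -0.38 z 64.6 yaw err 0.11999999999999034 pitch -0.17
F u -10.96 n 0.61 z 4.02 gap 23.014121469194343 t 17.4667 q6 0.31
```

View pics/p.png

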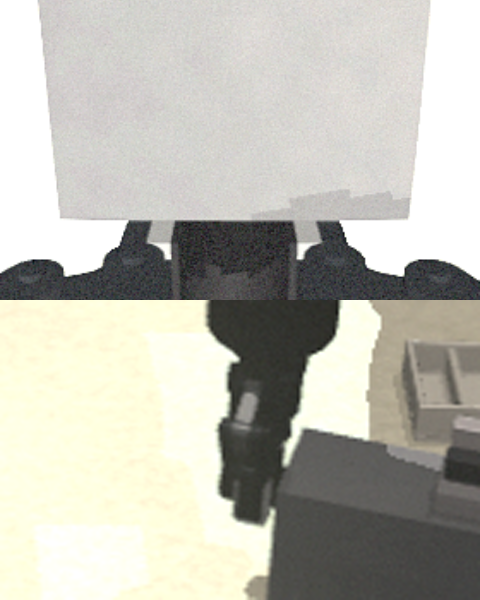

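The shoulder is hidden under the block's edge and the fingers still clear the face. I'll continue in small steps until the force rises.

Call:
play_rows(
  steps=[
    [[0.0005,0,-0.0002,0],[0.001,0,-0.0004,0],[0.001,0,-0.0004,0]],
  ],
)

```text
time_s: 17.82
tcp_pos: [568.5, 125.4, 64.6]
tool_rot: [0.767, 0.642, -0.002, 0.001]
wrist_force: [-1.6, -14.5, 2.0]
finger_gap: 23.2
```

Call:
play_rows(
  steps=[
    [[0.0005,0,0,0],[0.001,0,0,0],[0.001,0,0,0]],
  ],
)

```text
time_s: 18.07
tcp_pos: [568.5, 125.5, 64.6]
tool_rot: [0.767, 0.642, -0.003, 0.001]
wrist_force: [-3.7, -20.4, 2.2]
finger_gap: 22.9
```

Seated: position stopped at along ≈ -17.8 while force rose to 20.7 N. I'll press slightly more and hold.

Call:
play_rows(
  steps=[
    [[0.0004,0,0,0],[0.0004,0,0,0],[0.0004,0,0,0],[0.0004,0,0,0]],
  ],
)

```text
time_s: 18.4
tcp_pos: [568.5, 125.5, 64.6]
tool_rot: [0.767, 0.642, -0.003, 0.002]
wrist_force: [-4.0, -20.6, 4.2]
finger_gap: 23.4
```

Call:
play_rows(
  steps=[
    [[-0.001,0,0,0],[-0.002,0,0,0],[-0.003,0,0,0],[-0.003,0,0,0]],
  ],
)

```text
time_s: 18.73
tcp_pos: [568.4, 125.4, 64.7]
tool_rot: [0.767, 0.642, -0.001, 0.0]
wrist_force: [-0.3, -6.7, -0.8]
finger_gap: 23.5
```

```bash
python3 rel.py
```

```text
along -17.87 lat(+n) -0.43 z 64.73 yaw err 0.10999999999999943 pitch -0.08
F u -6.67 n 0.87 z -0.84 gap 23.509964962845757 t 18.7333 q6 0.31
```

Call:
play_rows(
  steps=[
    [[0,0,0,0],[0,0,0,0],[0,0,0,0],[0,0,0,0],[0,0,0,0],[0,0,0,0],[0,0,0,0],[0,0,0,0],[0,0,0,0]],
  ],
  grip=0.08,
)

```text
time_s: 19.48
tcp_pos: [568.7, 126.6, 65.2]
tool_rot: [0.767, 0.642, 0.0, -0.0]
wrist_force: [1.3, -0.5, 0.7]
finger_gap: 80.1
```

Call:
play_rows(
  steps=[
    [[-0.02,0,0,0],[-0.045,0,0,0],[-0.07,0,0,0],[-0.1,0,0,0],[-0.1,0,-0.02,0],[-0.1,0,-0.05,0],[-0.1,0,-0.09,0],[-0.1,0,-0.13,0],[-0.08,0,-0.15,0],[-0.06,0,-0.15,0],[-0.06,0,-0.15,0],[-0.06,0,-0.15,0],[-0.06,0,-0.15,0],[-0.06,0,-0.15,0]],
  ],
)

```text
time_s: 20.65
tcp_pos: [557.5, 66.8, 214.1]
tool_rot: [0.767, 0.642, -0.001, -0.0]
wrist_force: [-0.3, -0.4, 0.1]
finger_gap: 80.4
```

```bash
python3 rel.py
python3 - <<'E'
from h import *
i,c=shot("wrist");np.savez("e.npz",i=i,K=c[0],D=c[1],T=c[2]);a=cv2.convertScaleAbs(i,alpha=2.2)[:,:,::-1]
j,c=shot("scene");b=cv2.resize(cv2.convertScaleAbs(j,alpha=1.8)[190:290,270:430],(400,250),interpolation=cv2.INTER_CUBIC)[:,:,::-1]
cv2.imwrite("pics/e.png",np.vstack([cv2.resize(a[0:260,190:450],(400,340)),b]))
E
```

```text
along -77.44 lat(+n) -0.77 z 214.08 yaw err 0.12999999999999545 pitch -0.04
F u -0.49 n -0.22 z 0.06 gap 80.4091888638751 t 20.65 q6 0.21
```

View pics/e.png

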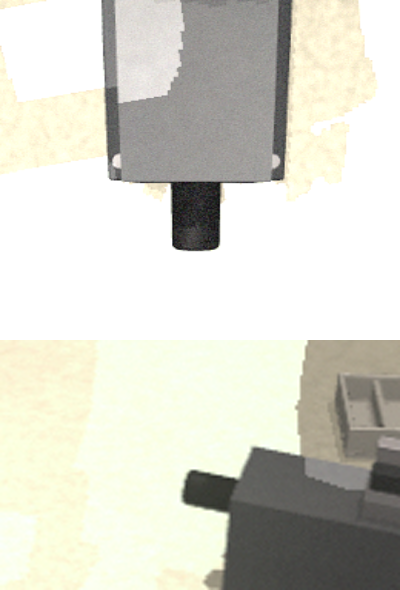

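Run:
```python
from h import *
z=np.load("e.npz"); c=(z["K"],z["D"],z["T"]); g=cv2.cvtColor(z["i"],cv2.COLOR_RGB2GRAY)
u=np.array([.17821,.98399])
print(g[132:146,300],g[132:146,316],g[182:196,316])
for n,uv,h in(("block edge",(300,138.5),97),("rear z75",(316,189.5),75),("rear z86",(316,189.5),86)):print(n,(onz(c,[uv],h)[0,:2]-[572.05,142.9])@u)
```

```text
[ 69  70  67  70  68  67  62  23  95 147 144 144 143 146] [73 71 70 70 68 72 65  8 13 27 28 12 12 13] [ 38  29  34  28  36  33  29  23  21  40 136 168 165 161]
block edge 1.507638403725198
rear z75 -37.920162992498206
rear z86 -36.45094329925296
```

```bash
python3 -c "
from h import *
print(env.close_job()); s=env.read_state(); print(s['time_s'],s['wrist_force'])"
```

```text
the job is handed in; nothing more can be done
None
the job is handed in; nothing more can be done
```

The long spindle is in the bore with its knob against the base's face, released, and the job is handed in at about 21 s of robot time. No verdict is reported.

- **What I did:** I gripped the spindle 12 mm behind its middle, pushed it about 94 mm deep and let go there. Then I took it by the knob and slid it in, raising the tool about 2 mm to follow the knob as it rose. It met the plug's drag at about 9–11 N on the wrist, and I pressed the knob home.
- **Seating:** The tool stopped moving forward while the wrist force climbed to about 21 N, and I held it there for about 0.3 s. After release the wrist force was about zero.
- **Last pictures:** The knob stands in line with the bore. Its rear end measures about 40 mm from the base's face, which matches its length, but that reading is only good to 1–2 mm. The shoulder itself was hidden from the cameras.
- **What disagreed:** My estimate of the mouth from the foot plate was about 1.5–3 mm short of where the spindle actually seated. The calibration explains about 2 mm of that.
- **Not measured:** I did not measure the short spindle and the other things on the bench again at the end. Nothing I did came near them.

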